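Tip the salvaged capacitors out of the heavy yellow tub

ROBOT

A 6-joint arm with a two-finger parallel gripper is mounted at the origin on the work surface. World frame = base frame: x ahead of the robot, y to its left, z up, the work surface at z = 0. Lengths are in mm, angles in rad, forces in N, time in s.
With the tool pointing down it reaches from about 350 to 975 mm from the base axis. Payload 7.1 kg.
Tool frame: the origin (TCP) lies midway between the tips of the shut fingers; the grasp point (between the pads) lies ctrl.tcp_to_grasp behind it (ctrl.tcp_to_grasp is the distance from the TCP to the grasp point, in mm); z points along the fingers, y is the direction in which the jaws open and shut (so a half turn about z gives the same grasp; the last joint's range is limited). The gripper opens to 88 mm and grips with 3 to 60 N. Pads are 20 mm wide; open, the fingers measure 115 mm over their backs; the gripper's body (75 mm by 178 mm) begins 61 mm behind the grasp point.
Start: joints at [1.326, 0.423, 1.63, -0, 1.089, -0.019], TCP at [139.898, 609.125, 222.675] pointing down, gripper open.
Joint ranges: [-3, 3], [-0.9, 2.11], [0.09, 2.58], [-1.31, 4.45], [0.11, 2.69], [-2.54, 2.54]. Speed limits (rad/s): [2.39, 2.39, 3.01, 3.14, 3.14, 3.14].

INTERFACE

Orientations are given as a rotation vector (axis times angle).
In Python, from workcell import ctrl gives the robot as it stands.
- The arm moves only by the tool play_rows, never from a script. Its argument "increments" is text: rows parted by semicolons, each of 5 numbers parted by spaces: the opening, from 0 (shut) to 1 (fully open), then the shift along the world's x, y, z in m, then the turn about the world's z in degrees. A call has 1 to 20 rows; each row shifts and turns the commanded pose from where the row before left it; what a row does not reach is not made up. A row lasts 1/10 s, in which the tool goes at most 50 mm and 8.59 degrees, less where a joint would pass 70% of its speed; a pose out of reach is approached as far as the arm can. A call is refused whole if a number of a shift passes 0.05 or a number of a turn 8.59, either way. A call with a gripper value outside its range is refused whole. The fingers move at their own pace and stop on an object; the grip force is fixed at half the most. Time passes only in rows, so rows that do not move let the fingers close. It gives the time, the measured TCP pose, the force and the opening at its end, in the units of the state.
- ctrl.get_obs(): the state, without advancing time (a new reading comes with each control period).
- ctrl.get_image(name): name is "scene" or "top" or "wrist"; returns a dict with "img" (384x512x3 uint8, red, green, blue), "range_z" (384x512 float32, mm along the optical axis (not along the pixel's ray), 0 where there is no reading), "vertical_fov" (degrees; the focal length in pixels is half the picture's height over the tangent of half this angle, whatever the lens; pixels are square), "cx", "cy" (the principal point, pixels), "k1" (the pictures are not rectified: a ray, as slopes to the right and down, at radius r is drawn at 1 + k1 r^2 times it, then the intrinsics apply), "origin" and "attitude" of the camera in the world. Camera axes: x right, y down, z forward; pixel columns grow to the right and rows downward; lengths in mm; the calibration is good to about 2 mm. A picture is of the moment at which its call begins.
- ctrl.close_job(): hands the job in, once; it reports no verdict.
The state is a dict: "t": time; "qpos": joint angles; "qvel": joint speeds; "joint_torque": joint torques, N m; "ee_pos": TCP position; "orientation": TCP orientation; "ft_force": force on the tool from outside, world axes, zero at the start; "moment": the same for the moment, N m; "width": finger opening in mm.
Only numpy, scipy, OpenCV 4.12 (cv2) and the standard library are available. Lean on these libraries where they do the work, as an engineer would, in place of code of your own. Each camera call takes 0.05 s, during which the arm holds its last target. There are 200 camera calls.

TASK

On the repair bench, tip both blue capacitors out of the heavy yellow tub into the sorting tray in front of it: take the tub's back handle and rock the tub forward on its front base edge, without lifting it off its stand. Then rock it back, so that it stands upright on the stand again with the capacitors left in the tray, and let go.

Things in the scene. Friction and masses are not known exactly. Their poses are not given: they have to be found in the camera images.
- tub: Yellow steel tub, 1.6 to 2.4 kg, loose on the riser. Origin: centre of underside; z up, +y pours (to the tray), x across. 100 wide (x), 130 deep (y), 95 mm high at the back, walls 4; floor flat to y 20, then a 28 deg ramp up to the open front lip (y 65, z 30). Rocks on its front base edge (y 65, z 0): 45 deg starts the pour, 60 to 70 empties it; past 70 it falls on unless held.
- tub_handle (a point): Middle of the yellow tub's handle: round black bar 14 mm thick, along the tub's x, at (0, -105, 125) mm in its frame (axes as the tub's); free for 70 mm between two thin arms to the back wall, 33 mm clear of that wall, nothing above. Arc radius 211 mm about the base edge, first push 5 to 9 N. Under a 30 N grip it turns between the fingers, so the hand need not tilt.
- cap_a: Blue can capacitor, a cylinder 25 mm in diameter and 50 mm long, 40 g, lying loose in the yellow tub. Origin: its middle; its x axis is the cylinder's axis.
- cap_b: The second blue capacitor, equal to cap_a.
- tray: Fixed stand: aluminium tray, ribbed black floor, and on its -y side the riser carrying the yellow tub and, 140 mm beside it, a like red one with heat sinks (not wanted). Origin: tray centre at bench height; z up, y from riser to tray. Tray x +-155, y +-100 mm, floor 4 plus 4 mm ribs, walls 45 high, 5 thick; its -y wall is the riser's face. Riser x +-155, y -280 to -100, top at z 40 mm.

How it is judged (in metres and radians):
On the way:
1. the yellow tub is rocked forward by more than 30 degrees (angle between tub's own z axis and vertical above 0.52 rad), for 0.1 s.
At the end, for the whole second after the job is handed in: Both capacitors lie inside the tray (within its walls, centres below 60 mm); the yellow tub stands still and upright (within 6 degrees) on the riser, its underside within about 7 mm of the riser's top, released (x of cap_a in the frame of tray between -0.15 and 0.15 m and y of cap_a in the frame of tray between -0.1 and 0.1 m and height (world z) of each of cap_a, cap_b below 0.06 m and x of cap_b in the frame of tray between -0.15 and 0.15 m and y of cap_b in the frame of tray between -0.1 and 0.1 m and angle between tub's own z axis and vertical below 0.1 rad and height (world z) of tub between 0.034 and 0.048 m and linear speed of tub below 0.05 m/s and angular speed of tub below 0.2 rad/s); the robot touches nothing.
It fails at once if the yellow tub is lifted off its stand instead of rocked (its underside's centre more than about 20 mm higher than rocking on the base edge brings it) ((angle between tub's own z axis and vertical below 0.25 rad and height (world z) of tub above 0.078 m) or (angle between tub's own z axis and vertical below 0.7 rad and height (world z) of tub above 0.104 m) or height (world z) of tub above 0.13 m).
It fails at once if the yellow tub is toppled right over (beyond 110 degrees) (angle between tub's own z axis and vertical above 1.92 rad).
It also fails if it takes over 43 s, if anything falls off the work surface, if the arm or the gripper's body presses on something with over 40 N, if the wrist force passes 120 N, or if a joint passes its speed limit or range.

## Working session

There is one attempt and no reset: what is moved stays moved. The work goes in short steps, Python scripts to look and compute and a tool call to move; the robot and the scene stay as the last step left them, time stands still between calls to the robot, and variables do not carry over. Pictures are saved under pics/ and viewed, on a budget of 10 in all, crops included, one or two more only if the job needs it, and the job is handed in when it is done.

Besides the shell and the picture viewer there is one more tool, called after "Emit:" as name(argument=value, ...), one argument or row to a line, values as JSON. play_rows: Moves the arm, as the interface text tells. Its arguments: {"type":"object","properties":{"increments":{"type":"string"}},"required":["increments"]}

```bash
mkdir -p pics; cat > h.py <<'E'
import numpy as np, cv2
from scipy.spatial.transform import Rotation as R
from workcell import ctrl
def cam(n):
    c=ctrl.get_image(n); h,w=c['img'].shape[:2]
    f=h/2/np.tan(np.radians(c['vertical_fov'])/2)
    K=np.array([[f,0,c['cx']],[0,f,c['cy']],[0,0,1.]])
    a=np.array(c['attitude'],float)
    M=a if a.shape==(3,3) else R.from_rotvec(a).as_matrix()
    return c,K,M
def pts(c,K,M,uv):
    uv=np.array(uv,float).reshape(-1,1,2)
    s=cv2.undistortPoints(uv,K,np.array([c['k1'],0,0,0,0]))[:,0]
    z=c['range_z'][uv[:,0,1].astype(int),uv[:,0,0].astype(int)]
    return (np.c_[s,np.ones(len(s))]*z[:,None])@M.T+np.array(c['origin']),z
E
python3 - <<'E'
from h import *
o=ctrl.get_obs();print(o['ee_pos'],o['orientation'],o['width'],ctrl.tcp_to_grasp)
for n in('scene','top'):
    c,K,M=cam(n);print(n,c['origin'],M[:,2])
    cv2.imwrite(f'pics/{n}0.png',c['img'][:,:,::-1])
    hsv=cv2.cvtColor(c['img'],cv2.COLOR_RGB2HSV)
    v,u=np.nonzero(cv2.inRange(hsv,(20,120,80),(35,255,255)))
    P,z=pts(c,K,M,np.c_[u,v]);P=P[z>0];print(len(P),u.min(),u.max(),v.min(),v.max())
    print(np.percentile(P,[1,10,50,90,99],axis=0).round())
    Q=P[(P[:,2]>100)]
    if len(Q)>20: print('rect z>100',cv2.minAreaRect(Q[:,:2].astype(np.float32)))
    np.save(f'{n}.npy',P)
E
```

```text
[139.76807739 608.61019299 221.91698876] [-3.53891987e-01 -3.12141014e+00  2.30366683e-03] 87.80112836886049 18.700000000000003
scene [1033.49465769 -120.05633746  697.89907156] [-0.64714706  0.17936413 -0.74096504]
6605 0 511 20 383
[[ 431. -441.    8.]
 [ 545.  -97.   25.]
 [ 575.  -35.   71.]
 [ 659.  485.  127.]
 [ 850.  661.  137.]]
rect z>100 ((427.23492431640625, 458.82415771484375), (230.61146545410156, 1221.0767822265625), 24.646259307861328)
top [368.24084836  12.66680491 858.14227125] [ 0.19401942 -0.01897658 -0.98081413]
5462 237 511 19 197
[[ 555. -126.   16.]
 [ 559. -103.   39.]
 [ 627.  -45.   64.]
 [ 658.   15.  127.]
 [ 871.   32.  136.]]
rect z>100 ((607.77392578125, -44.95111083984375), (100.86653900146484, 131.1365203857422), 2.0723917484283447)
```

```bash
python3 -c "
import cv2,numpy as np
a=[cv2.imread(f'pics/{n}0.png') for n in('scene','top')]
cv2.imwrite('pics/both.png',np.vstack([cv2.resize(x,(400,300)) for x in a]))"
```

```text
(no output)
```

View pics/top0.png

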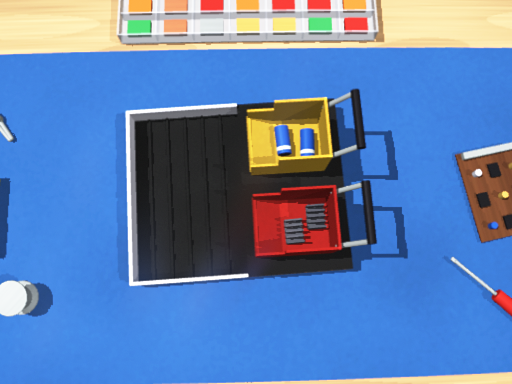

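View pics/scene0.png

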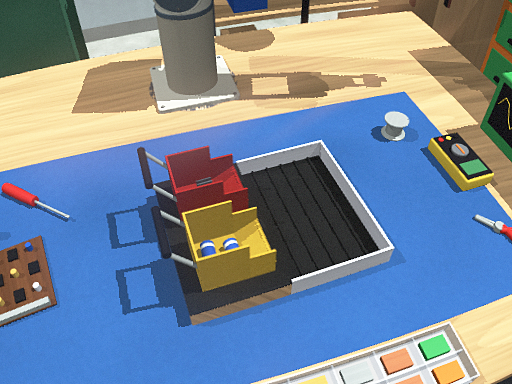

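The top view shows the yellow tub at about u 247–332, v 98–175. Its black handle runs from (354,91) to (364,148), the tray is to its left, and the blue caps lie at (283,139) and (307,141). Next I'll measure the handle by depth.

```bash
python3 - <<'E'
from h import *
for n,box in(('top',(345,372,84,155)),('scene',(150,182,195,265))):
    c,K,M=cam(n)
    g=c['img'].max(2); m=np.zeros(g.shape,bool); m[box[2]:box[3],box[0]:box[1]]=1
    v,u=np.nonzero((g<70)&m)
    P,z=pts(c,K,M,np.c_[u,v]);P=P[(z>0)&(P[:,2]>150)&(P[:,2]<190)]
    ctr=np.median(P,0);d=np.linalg.svd(P-P.mean(0))[2][0];s=(P-P.mean(0))@d
    e=P.mean(0)+np.outer(np.percentile(s,[1,99]),d)
    print(n,len(P),'zmax',np.percentile(P[:,2],[50,95]),'ends',e.round(1),'mid',e.mean(0).round(1),'ang',np.degrees(np.arctan2(d[1],d[0])))
    hsv=cv2.cvtColor(c['img'],cv2.COLOR_RGB2HSV)
    if n=='top':
        m=np.zeros(g.shape,bool); m[90:180,240:340]=1
        v,u=np.nonzero((cv2.inRange(hsv,(18,100,60),(35,255,255))>0)&m)
        P,z=pts(c,K,M,np.c_[u,v]);P=P[(z>0)&(P[:,2]>30)]
        r=cv2.minAreaRect(P[:,:2].astype(np.float32));print('tub',r,cv2.boxPoints(r))
        v,u=np.nonzero((g<60)&(np.arange(512)[None]<240)&(np.arange(512)[None]>140)&(np.arange(384)[:,None]>125)&(np.arange(384)[:,None]<270))
        P,z=pts(c,K,M,np.c_[u,v]);print('tray floor z',np.median(P[:,2]))
        print('img right in world',M[:,0])
E
```

```text
top 471 zmax [171.07099773 173.41347103] ends [[ 656.4 -144.2  171.4]
 [ 565.9 -148.2  170.3]] mid [ 611.1 -146.2  170.9] ang -177.4869820797605
tub ((625.3721923828125, -49.66853332519531), (135.8370819091797, 153.27369689941406), 2.8651626110076904) [[ 553.7078     23.477558]
 [ 561.3693   -129.60454 ]
 [ 697.03656  -122.81462 ]
 [ 689.37506    30.267471]]
tray floor z 4.629138505651326
img right in world [-0.02292523 -0.99962754  0.01480563]
scene 415 zmax [171.73563288 173.86341643] ends [[ 566.5 -150.6  172.1]
 [ 659.5 -146.7  170.5]] mid [ 613.  -148.7  171.3] ang 2.4116878623495777
```

Top and scene views agree: the handle centre is at about (612,-147,165) with its axis at 2.4°, and the tray is toward +y. So I need a 15.4° turn to align the jaws, then go above the handle.

Emit:
play_rows(
  increments="0.4 0.01 -0.015 0.008 0.8; 0.4 0.02 -0.032 0.008 0.8; 0.4 0.0245 -0.0393 0.008 0.8; 0.4 0.0245 -0.0393 0.008 0.8; 0.4 0.0245 -0.0393 0.008 0.8; 0.4 0.0245 -0.0393 0 0.8; 0.4 0.0245 -0.0393 0 0.8; 0.4 0.0245 -0.0393 0 0.8; 0.4 0.0245 -0.0393 0 0.8; 0.4 0.0245 -0.0393 0 0.8; 0.4 0.0245 -0.0393 0 0.8; 0.4 0.0245 -0.0393 0 0.8; 0.4 0.0245 -0.0393 0 0.8; 0.4 0.0245 -0.0393 0 0.8; 0.4 0.0245 -0.0393 0 0.8; 0.4 0.0245 -0.0393 0 0.8; 0.4 0.0245 -0.0393 0 0.8; 0.4 0.0245 -0.0393 0 0.8; 0.4 0.0245 -0.0393 0 0.8; 0.4 0.025 -0.041 0 0.2",
)

```text
t: 2.2
ee_pos: [612.0, -148.7, 262.5]
orientation: [0.068, -3.141, -0.0]
ft_force: [-0.7, 0.1, -0.3]
width: 35.4
```

Emit:
play_rows(
  increments="0.4 0 0 0 0;0.4 0 0 0 0;0.4 0 0 0 0",
)

```text
t: 2.5
ee_pos: [610.6, -146.2, 262.3]
orientation: [0.068, -3.14, -0.001]
ft_force: [-0.2, 0.0, 0.5]
width: 35.4
```

```bash
python3 - <<'E'
from h import *
o=ctrl.get_obs();print(o['t'],o['ee_pos'],o['ft_force'],o['width'],'jaw dir',np.degrees(np.arctan2(*R.from_rotvec(o['orientation']).as_matrix()[1::-1,1])))
c,K,M=cam('wrist');print(c['origin'],M[:,2])
cv2.imwrite('pics/w1.png',c['img'][:,:,::-1])
g=c['img'].max(2);v,u=np.nonzero(g<70)
P,z=pts(c,K,M,np.c_[u,v]);k=(z>0)&(P[:,2]>150)&(P[:,2]<180)&(abs(P[:,0]-612)<70)&(abs(P[:,1]+147)<30)
P=P[k];print(len(P),u[k].min(),u[k].max(),v[k].min(),v[k].max())
print(cv2.minAreaRect(P[:,:2].astype(np.float32)),np.percentile(P,[1,50,99],axis=0))
E
```

```text
2.5 [ 610.63711539 -146.18258871  262.28196774] [-0.19903532  0.04545132  0.4747025 ] 35.360962531557696 jaw dir 92.48186667331022
[ 540.59303034 -149.3437696   425.10095113] [ 0.25684198  0.01130223 -0.96638732]
1296 245 262 134 250
((612.6029663085938, -149.00244140625), (92.88604736328125, 12.880636215209961), 2.7105917930603027) [[ 566.57061262 -156.89526982  167.47854502]
 [ 610.67130098 -150.75080331  171.08078466]
 [ 657.95804579 -141.47518143  173.40901512]]
```

View pics/w1.png

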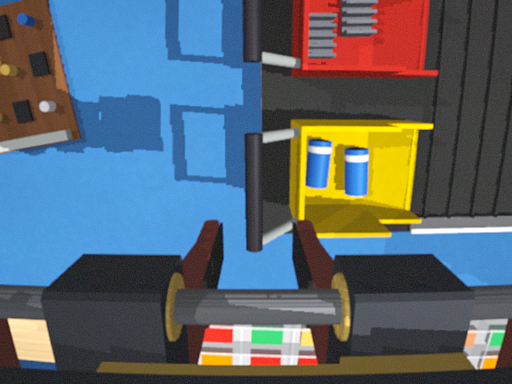

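The wrist view shows the handle bar at u 245–262, v 134–250, centred at (612.6,-149) and aligned with the jaws. The caps are in the tub at (319,163) and (357,172). I'll shift by (+2,-2.5) mm, go down 116 mm and grip.

Emit:
play_rows(
  increments="0.4 0.002 -0.0025 -0.01 0;0.4 0 0 -0.02 0;0.4 0 0 -0.02 0;0.4 0 0 -0.02 0;0.4 0 0 -0.02 0;0.4 0 0 -0.016 0;0.4 0 0 -0.01 0;0.4 0 0 0 0;0.4 0 0 0 0",
)

```text
t: 3.45
ee_pos: [613.7, -149.4, 147.0]
orientation: [-0.068, 3.14, -0.0]
ft_force: [1.0, 0.3, -0.5]
width: 34.8
```

Emit:
play_rows(
  increments="0.1 0 0 0 0;0.1 0 0 0 0;0.1 0 0 0 0;0 0 0 0 0;0 0 0 0 0;0 0 0 0 0;0 0 0 0 0;0 0 0 0 0",
)

```text
t: 4.25
ee_pos: [613.7, -149.1, 147.3]
orientation: [-0.068, 3.14, 0.001]
ft_force: [-0.7, 4.4, 6.7]
width: 13.3
```

```bash
python3 -c "
import numpy as np
t=np.arange(0,73,3);a=np.radians(143.7-t);y=211*np.cos(a);z=211*np.sin(a)
for i in range(1,len(t)):print(t[i],(y[i]-y[i-1]).round(1),(z[i]-z[i-1]).round(1),(y[i]-y[0]).round(),(z[i]-z[0]).round())"
```

```text
3 6.8 8.7 7.0 9.0
6 7.2 8.4 14.0 17.0
9 7.6 8.0 22.0 25.0
12 8.1 7.6 30.0 33.0
15 8.4 7.1 38.0 40.0
18 8.8 6.7 47.0 46.0
21 9.1 6.2 56.0 53.0
24 9.4 5.7 66.0 58.0
27 9.7 5.2 75.0 64.0
30 10.0 4.7 85.0 68.0
33 10.2 4.2 95.0 72.0
36 10.4 3.6 106.0 76.0
39 10.6 3.1 117.0 79.0
42 10.8 2.5 127.0 82.0
45 10.9 2.0 138.0 84.0
48 11.0 1.4 149.0 85.0
51 11.0 0.8 160.0 86.0
54 11.0 0.2 171.0 86.0
57 11.0 -0.3 182.0 86.0
60 11.0 -0.9 193.0 85.0
63 10.9 -1.5 204.0 83.0
66 10.9 -2.1 215.0 81.0
69 10.7 -2.6 226.0 79.0
72 10.6 -3.2 236.0 75.0
```

Emit:
play_rows(
  increments="0 -0.0001 0.0034 0.0044 0;0 -0.0002 0.0034 0.0043 0;0 -0.0003 0.0072 0.0084 0;0 -0.0003 0.0076 0.008 0;0 -0.0003 0.0081 0.0076 0;0 0 0 0 0",
)

```text
t: 4.85
ee_pos: [612.3, -120.0, 180.4]
orientation: [-0.069, 3.14, -0.003]
ft_force: [-0.2, -7.2, -1.7]
width: 12.9
```

```bash
python3 - <<'E'
from h import *
o=ctrl.get_obs();print(o['t'],o['ee_pos'],o['ft_force'],o['moment'],o['width'])
c,K,M=cam('scene');cv2.imwrite('pics/s2.png',cv2.resize(c['img'][140:330,110:330,::-1],None,fx=2,fy=2))
E
```

```text
4.85 [ 612.26599767 -120.03089498  180.36074668] [-0.1836326  -7.17058667 -1.72941669] [-1.27895067  0.10028289 -0.07853914] 12.928373275542167
```

View pics/s2.png

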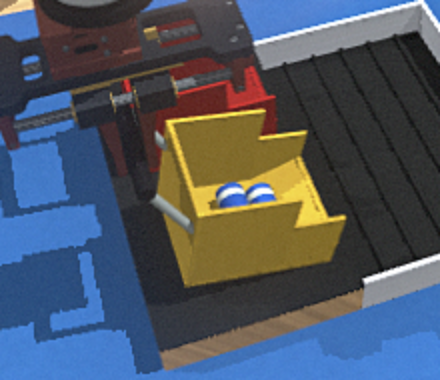

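The tub is tilting on its front edge, with the caps against the ramp at crop (245,195) and about 7 N on the wrist. I'll continue the arc to 45°.

Emit:
play_rows(
  increments="0 -0.0003 0.0084 0.0071 0;0 -0.0004 0.0088 0.0067 0;0 -0.0004 0.0091 0.0062 0;0 -0.0004 0.0094 0.0057 0;0 -0.0004 0.0097 0.0052 0;0 -0.0004 0.01 0.0047 0;0 -0.0004 0.0102 0.0042 0;0 -0.0004 0.0104 0.0036 0;0 -0.0004 0.0106 0.0031 0;0 -0.0005 0.0108 0.0025 0;0 -0.0005 0.0109 0.002 0;0 0 0 0 0",
)

```text
t: 6.1
ee_pos: [608.5, -11.4, 232.2]
orientation: [-0.069, 3.138, -0.002]
ft_force: [-0.4, -4.7, 7.5]
width: 13.1
```

Emit:
play_rows(
  increments="0 -0.0004 0.011 0.0014 0;0 -0.0004 0.011 0.0008 0;0 -0.0005 0.011 0.0002 0;0 -0.0005 0.011 -0.0003 0;0 -0.0005 0.011 -0.0009 0;0 -0.0005 0.0109 -0.0015 0;0 -0.0003 0.0073 -0.0013 0;0 0 0 0 0;0 0 0 0 0;0 0 0 0 0;0 0 0 0 0;0 0 0 0 0",
)

```text
t: 7.3
ee_pos: [604.5, 61.4, 228.7]
orientation: [0.067, -3.141, -0.0]
ft_force: [1.4, -1.5, 1.3]
width: 13.5
```

```bash
python3 - <<'E'
from h import *
o=ctrl.get_obs();print(o['t'],o['ee_pos'],o['ft_force'],o['moment'],o['width'])
c,K,M=cam('scene');a=cv2.resize(c['img'][140:330,110:400,::-1],(580,380))
d,K,M=cam('top');cv2.imwrite('pics/s3.png',np.vstack([a[:,:512],d['img'][80:290,:,::-1]]))
E
```

```text
7.3 [604.53284487  61.41485694 228.67447914] [ 1.40447255 -1.46456095  1.32572366] [-0.27767326 -0.16462458  0.07543848] 13.46702834807852
```

View pics/s3.png

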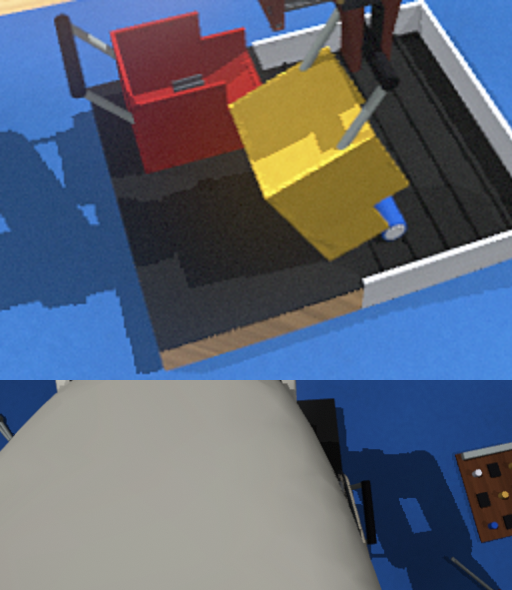

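The tub is at about 65° and one cap is in the tray at crop (390,215); the other is hidden. I'll tip slightly further to about 69° and dwell.

Emit:
play_rows(
  increments="0 -0.0003 0.0072 -0.0015 0;0 -0.0003 0.0072 -0.0017 0;0 0 0 0 0;0 0 0 0 0;0 0 0 0 0;0 0 0 0 0;0 0 0 0 0;0 0 0 0 0;0 0.0003 -0.0072 0.0017 0;0 0.0003 -0.0072 0.0015 0",
)

```text
t: 8.4
ee_pos: [604.6, 61.7, 229.0]
orientation: [-0.068, 3.141, 0.001]
ft_force: [0.4, 1.4, 0.7]
width: 13.2
```

Emit:
play_rows(
  increments="0 0.0003 -0.0073 0.0013 0;0 0.0005 -0.0109 0.0015 0;0 0.0005 -0.011 0.0009 0;0 0.0005 -0.011 0.0003 0;0 0.0005 -0.011 -0.0002 0;0 0.0004 -0.011 -0.0008 0;0 0.0004 -0.011 -0.0014 0;0 0.0005 -0.0109 -0.002 0;0 0.0005 -0.0108 -0.0025 0;0 0.0004 -0.0106 -0.0031 0;0 0.0004 -0.0104 -0.0036 0;0 0.0004 -0.0102 -0.0042 0;0 0 0 0 0",
)

```text
t: 9.7
ee_pos: [609.6, -66.2, 214.1]
orientation: [0.066, -3.14, 0.001]
ft_force: [-1.4, -2.8, -1.1]
width: 13.2
```

```bash
python3 - <<'E'
from h import *
o=ctrl.get_obs();print(o['t'],o['ee_pos'],o['ft_force'],o['moment'],o['width'])
c,K,M=cam('scene');a=cv2.resize(c['img'][140:330,110:400,::-1],(580,380))
cv2.imwrite('pics/s4.png',a)
E
```

```text
9.7 [609.6140674  -66.21827488 214.12162411] [-1.4016152  -2.75730983 -1.11819596] [-0.38874624  0.10633252  0.00867592] 13.231994686369553
```

View pics/s4.png

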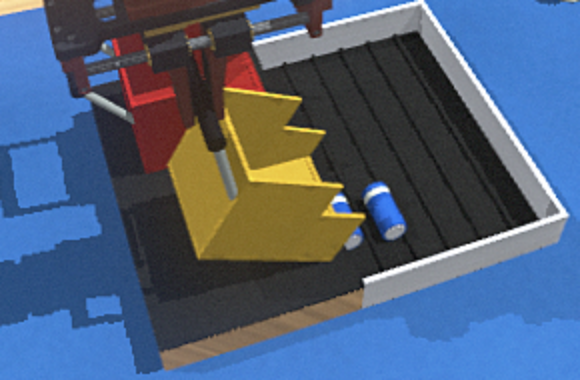

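Both caps are in the tray, at crop (347,218) and (385,210). Rocking back the rest of the way, gently at the end.

Emit:
play_rows(
  increments="0 0.0004 -0.01 -0.0047 0;0 0.0004 -0.0097 -0.0052 0;0 0.0004 -0.0094 -0.0057 0;0 0.0004 -0.0091 -0.0062 0;0 0.0004 -0.0088 -0.0067 0;0 0.0003 -0.0084 -0.0071 0;0 0.0003 -0.0081 -0.0076 0;0 0.0003 -0.0076 -0.008 0;0 0.0002 -0.0037 -0.0042 0;0 0.0001 -0.0035 -0.0042 0;0 0.0001 -0.0023 -0.0029 0;0 0.0001 -0.0023 -0.0029 0;0 0 -0.0011 -0.0015 0;0 0 -0.0011 -0.0014 0;0 0 0 0 0;0 0 0 0 0",
)

```text
t: 11.35
ee_pos: [613.4, -148.8, 147.5]
orientation: [-0.068, 3.141, 0.001]
ft_force: [-4.2, 1.9, 5.5]
width: 13.2
```

```bash
python3 - <<'E'
from h import *
o=ctrl.get_obs();print(o['t'],o['ee_pos'],o['ft_force'],o['moment'],o['width'])
c,K,M=cam('scene');a=cv2.resize(c['img'][140:330,110:400,::-1],(580,380))
cv2.imwrite('pics/s5.png',a)
E
```

```text
11.35 [ 613.38498103 -148.77542549  147.45690155] [-4.20480804  1.87058529  5.50445887] [0.44662827 0.79330616 0.10613508] 13.170224294947879
```

View pics/s5.png

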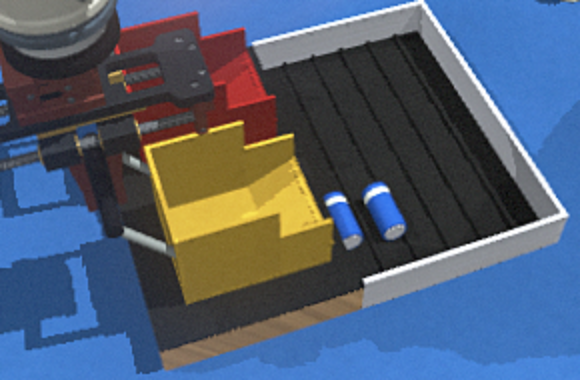

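The tub is upright and empty, both caps lie in the tray, and the wrist pose and force match those at the initial grip. Releasing to the clearance opening and going straight up.

Emit:
play_rows(
  increments="0.4 0 0 0 0;0.4 0 0 0 0;0.4 0 0 0 0;0.4 0 0 0 0;0.4 0 0 0 0;0.4 0 0 0.005 0;0.4 0 0 0.015 0;0.4 0 0 0.03 0;0.4 0 0 0.03 0;0.4 0 0 0.03 0;0.4 0 0 0.03 0;0.4 0 -0.04 0.01 0;0.4 0 -0.04 0 0;0.4 0 -0.04 0 0;0.4 0 0 0 0;0.4 0 0 0 0;0.4 0 0 0 0",
)

```text
t: 13.1
ee_pos: [613.3, -268.6, 297.2]
orientation: [-0.068, 3.141, 0.0]
ft_force: [0.6, 0.5, 0.5]
width: 35.2
```

```bash
python3 - <<'E'
from h import *
o=ctrl.get_obs();print(o['t'],o['ee_pos'],o['ft_force'],o['width'])
c,K,M=cam('scene');cv2.imwrite('pics/s6.png',c['img'][:,:,::-1])
hsv=cv2.cvtColor(c['img'],cv2.COLOR_RGB2HSV)
m=np.zeros(hsv.shape[:2],np.uint8);m[225:270,268:320]=1
b=cv2.inRange(hsv,(108,150,60),(125,255,255))*m
n,_,s,ct=cv2.connectedComponentsWithStats(b)
for i in range(1,n):
    if s[i,4]>20:print('cap',ct[i],s[i,4],pts(c,K,M,[ct[i]])[0])
m[:]=0;m[180:300,170:285]=1
v,u=np.nonzero(cv2.inRange(hsv,(20,120,80),(35,255,255))*m);P,z=pts(c,K,M,np.c_[u,v])
print('tub top z',np.percentile(P[:,2],[1,99]),'xy',np.percentile(P[:,:2],[1,99],axis=0))
g=c['img'].max(2);m=np.zeros(g.shape,bool);m[195:265,150:182]=1
v,u=np.nonzero((g<70)&m);P,z=pts(c,K,M,np.c_[u,v]);P=P[(z>0)&(P[:,2]>140)&(P[:,2]<190)&(P[:,1]>-175)&(P[:,1]<-125)]
print('handle',np.percentile(P,[1,50,99],axis=0))
E
```

```text
13.1 [ 613.26403922 -268.56298323  297.19388821] [0.55053523 0.51345678 0.47716537] 35.195098738282056
cap [295.56666667 233.2       ] 30 [[582.26297146  88.59968797  29.22336034]]
cap [302.12916667 245.6125    ] 240 [[612.03533222  90.77183878  28.49858174]]
cap [282.17989418 249.52910053] 189 [[610.24018336  52.48265759  29.57463177]]
tub top z [ 41.33689299 137.24072661] xy [[ 558.25641868 -109.95939147]
 [ 661.27559413   22.39601159]]
handle [[ 568.67722951 -155.67535073  161.14790545]
 [ 622.34674819 -147.99573942  171.70576588]
 [ 660.20861029 -140.25845774  174.69073252]]
```

View pics/s6.png

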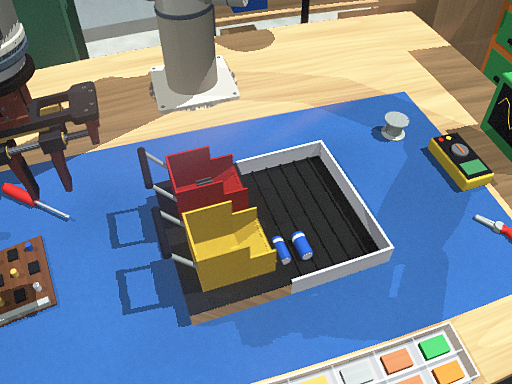

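The tub is upright and untouched, with the handle back in place. The caps lie on the tray floor at (282,250) and (302,245), and the gripper is clear. Handing in.

```bash
python3 -c "
from workcell import ctrl
print(ctrl.close_job())"
```

```text
the job is handed in; nothing more can be done
None
```

I gripped the yellow tub's handle and rocked it forward on its front base edge to about 69° (commanded). Both capacitors slid into the tray. I then rocked the tub back onto the riser, let go and backed the arm away, and handed the job in at about 13 s of the 43 s allowed. The hand-in reports no verdict.

- **Tub:** upright and empty. The handle top is back at about 172 mm, as before the pour, and the tub's rim height is unchanged at 137 mm.
- **Capacitors:** both lie on the tray floor, with upper surfaces at about 29 mm. They are at about (612, 91) and (610, 52) mm in world x, y.
- **Robot:** clear of everything, with a residual wrist force under 1 N. The largest wrist force I read at the end of a move was about 9 N.

No check failed or disagreed. I judged that the capacitors are inside the tray's walls from the pictures; I did not measure the tray's edges.

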